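# Build the bonded bench shield in front of the sample vial

### The arm

A 7-joint arm with a two-finger parallel gripper is mounted at the origin on a cart in front of the work surface, level with it; the furniture and walls round the work are solid. World frame = base frame: x ahead of the robot, y to its left, z up, the work surface at z = 0. Lengths are in mm, angles in rad, forces in N, time in s.
With the tool pointing down it reaches from about 425 to 875 mm from the base axis. Payload 8.4 kg.
Tool frame: the origin (TCP) lies midway between the tips of the shut fingers; the grasp point (between the pads) lies behind it (r.grasp_offset is the z of the grasp point in the tool frame, in mm); z points along the fingers, y is the line along which they close (so a half turn about z gives the same grasp; the last joint's range is limited). The gripper opens to 87 mm and grips with 3 to 60 N. Pads are 19 mm wide; open, the fingers measure 117 mm over their backs; the gripper's body (75 mm by 190 mm) begins 51 mm behind the grasp point.
Start: joints at [1.173, 0.333, 0.04, 1.465, -0.013, 1.343, -0.059], TCP at [191.32, -621.176, 222.546] pointing down, gripper open.
Joint ranges: [-2.58, 2.58], [-0.38, 2.09], [-1.3, 1.39], [0.25, 2.4], [-1.5, 4.64], [0.08, 2.09], [-2.65, 2.65]. Speed limits (rad/s): [2.22, 2.22, 2.79, 2.79, 3.14, 3.14, 3.14].

### API

Orientations are given as [roll, pitch, yaw] about the fixed x, y, z axes, in that order (R = Rz(yaw) Ry(pitch) Rx(roll)).
In Python, from station import r gives the robot as it stands. The module is installed in compiled form; this text tells all that it offers.
- The arm moves only by the tool step_arm, never from a script. Its argument "moves" is a list that holds one entry, the list of rows, each a list of 7 numbers: the finger opening in cm, from 0 to 8.7, then the shift along the tool's x, y, z in cm, then the turn, a rotation vector about the tool's x, y, z in rad. A call has 1 to 8 rows; each row is the pose to reach, as a shift and turn from the pose commanded when the call began, along the tool's axes at that moment; what a row does not reach only later rows make up. A row lasts 1/12 s, in which the tool goes at most 41.7 mm and 7.16 degrees, less where a joint would pass 70% of its speed; a pose out of reach is approached as far as the arm can. A call with a gripper value outside its range is refused whole. The fingers move at their own pace and stop on an object; "squeeze" is the grip in N (left out, the last holds). Time passes only in rows, so rows that repeat a pose let the fingers close. It gives the time, the measured TCP pose, the force, the opening and the grip force at its end, in the units of the state.
- r.sense(): the state, without advancing time (a new reading comes with each control period).
- r.get_image(name): name is "scene" or "top"; returns a dict with "frame" (480x640x3 uint8, red, green, blue), "range_z" (480x640 float32, mm along the optical axis (not along the pixel's ray), 0 where there is no reading), "K" (3x3 intrinsics, pixels), "world_to_cam" (4x4, takes a point from world to camera coordinates). Camera axes: x right, y down, z forward; pixel columns grow to the right and rows downward; lengths in mm; the calibration is good to about 2 mm. A picture is of the moment at which its call begins.
- r.hand_in(): hands the job in; it is judged then, once.
Trained networks look in the newest picture that a camera, given by its name, has taken for a name from the list of things; names that differ only in an ending like _2 or _b are one class to them, and where a whole thing is asked for, a point or a joint stands for the part that bears it (a point fixed in the world has none). Each returns a list of dicts, best first, with "confidence" (0 to 1); they miss things now and then, are a little off and sometimes report something else, mostly with a low value. They report only what shows in the picture. A call takes as long as a camera call. They do not tell look-alikes from the thing itself.
- r.find_in(camera, thing): "bbox" ([left, top, right, bottom] in pixels, round what is visible of it).
- r.place_of(camera, thing): "xy" ([column, row] in pixels: a listed point, or the origin of a listed thing).
The state is a dict: "t": time; "joint_positions": joint angles; "joint_velocities": joint speeds; "tau": joint torques, N m; "tool_pos": TCP position; "tool_rot": TCP orientation; "ft_force": force on the tool from outside, world axes, zero at the start; "torque": the same for the moment, N m; "opening": opening from 0.0 (shut) to 1.0 (fully open); "grip_force": force on a finger pad.
Only numpy, scipy, OpenCV 4.12 (cv2) and the standard library are available. Lean on these libraries where they do the work, as an engineer would, in place of code of your own. Each camera call takes 0.05 s, during which the arm holds its last target. There are 200 camera calls.

### The job

Build the two-course radiation shield on the base's rail before the sample vial is used. Seat the two ridged blocks on the rail, closed up end to end, with the long one in front of the vial so that no joint faces it; then seat the two smooth capping blocks on their ridges, closed up too, the short cap at the vial's end and the long cap bridging the joint below, so that the joints are staggered and both courses end level with the ends of the rail. Leave the vial, the other bottle and the things round about where they stand, undisturbed.

Things in the scene. Friction and masses are not known exactly. Their poses are not given: they have to be found in the camera images.
- shield_base: grey base plate, fixed, 6 mm thick, 212 mm along y, x -34 to +116 mm; origin at its underside below mid rail, x from the rail to the bottles, z up. Steel rail along y at x = 0: a ridge like the blocks', 184 mm long; grooves fit it with 2 mm play. Bottle seats (low rims) at x 88, y +50 and -50 mm. Seated undersides: 6 mm up (lower course), 56 mm up (upper, on the lower blocks' shoulders)
- long_ridged_mid (a point): Long ridged white plastic shield block, 120 mm long (y), 40 mm thick (x), 50 mm tall, plus a tapered full-length ridge along the top, 8 mm high, 16 mm wide at its foot, 7 mm at its crest. Lengthwise groove underneath, 24 mm wide at its mouth, 10 mm at its roof, 9.5 mm deep. Same when turned half round. This point: mid block, 25 mm above its underside; z up. 0.2 kg, starts upright on the worktop
- short_ridged_mid (a point): Short ridged white plastic shield block, 60 mm long (y), 40 mm thick (x), 50 mm tall, plus a tapered full-length ridge along the top, 8 mm high, 16 mm wide at its foot, 7 mm at its crest. Lengthwise groove underneath, 24 mm wide at its mouth, 10 mm at its roof, 9.5 mm deep. Same when turned half round. This point: mid block, 25 mm above its underside; z up. 0.1 kg, starts upright on the worktop
- long_cap_mid (a point): Long capping white plastic shield block, 120 mm long (y), 40 mm thick (x), 40 mm tall, top smooth and without ridge, its long edges rounded over the top 9 mm. Lengthwise groove underneath, 24 mm wide at its mouth, 10 mm at its roof, 9.5 mm deep. Same when turned half round. This point: mid block, 20 mm above its underside; z up. 0.2 kg, starts upright on the worktop
- short_cap_mid (a point): Short capping white plastic shield block, 60 mm long (y), 40 mm thick (x), 40 mm tall, top smooth and without ridge, its long edges rounded over the top 9 mm. Lengthwise groove underneath, 24 mm wide at its mouth, 10 mm at its roof, 9.5 mm deep. Same when turned half round. This point: mid block, 20 mm above its underside; z up. 0.1 kg, starts upright on the worktop
- vial: the sample vial: straight-sided, 31 mm across, 68 mm tall, with a wide ribbed flat cap as broad as the body; it stands loose in one of the two seats of the base plate (which one varies). Origin at the centre of its underside
- bottle: small bottle of another kind: 27 mm across, 58 mm tall, with shoulders and a narrow dark cap; it stands loose in the other seat. Origin at the centre of its underside
- specimen_a: bystander: round specimen cup with a wide orange screw lid, 60 mm across, 70 mm tall, on the worktop to the right; origin at the centre of its underside
- cup_white: bystander: round specimen cup with a wide white screw lid, 60 mm across, 70 mm tall, on the worktop to the left; origin at the centre of its underside
- marker_a: bystander: marker pen, 135 mm long, 16 mm thick, lying on the worktop to the right; origin under its middle
Things that resemble listed ones, but are neither listed nor needed, are in the scene too. Leave any green or yellow look-alike of the part that bears short_cap_mid alone.

How it is judged (in metres and radians):
At the end, for the whole second after the job is handed in: All four blocks released, at rest, fully seated and upright (3 mm, 0.1 rad), each within 12 mm along the rail of its place (both courses flush with the rail; long ridged block and short cap on the vial's half), gaps under 10 mm; vial and bottle upright, moved under 10 mm (((y of vial in the frame of shield_base above 0.03 m and y of long_ridged_mid in the frame of shield_base between 0.018 and 0.042 m and y of short_ridged_mid in the frame of shield_base between -0.072 and -0.048 m and y of long_cap_mid in the frame of shield_base between -0.042 and -0.018 m and y of short_cap_mid in the frame of shield_base between 0.048 and 0.072 m) or (y of vial in the frame of shield_base below -0.03 m and y of long_ridged_mid in the frame of shield_base between -0.042 and -0.018 m and y of short_ridged_mid in the frame of shield_base between 0.048 and 0.072 m and y of long_cap_mid in the frame of shield_base between 0.018 and 0.042 m and y of short_cap_mid in the frame of shield_base between -0.072 and -0.048 m)) and z of long_ridged_mid in the frame of shield_base between 0.028 and 0.034 m and x of long_ridged_mid in the frame of shield_base between -0.006 and 0.006 m and angle between each of long_ridged_mid, short_ridged_mid, long_cap_mid, short_cap_mid's own z axis and vertical below 0.05 rad and angle between the y axis of each of long_ridged_mid, short_ridged_mid, long_cap_mid, short_cap_mid and the y axis of shield_base, either way round below 0.1 rad and linear speed of each of long_ridged, short_ridged, long_cap, short_cap below 0.01 m/s and z of short_ridged_mid in the frame of shield_base between 0.028 and 0.034 m and x of short_ridged_mid in the frame of shield_base between -0.006 and 0.006 m and z of long_cap_mid in the frame of shield_base between 0.073 and 0.079 m and x of long_cap_mid in the frame of shield_base between -0.006 and 0.006 m and z of short_cap_mid in the frame of shield_base between 0.073 and 0.079 m and x of short_cap_mid in the frame of shield_base between -0.006 and 0.006 m and horizontal distance between long_ridged_mid and short_ridged_mid below 0.1 m and horizontal distance between long_cap_mid and short_cap_mid below 0.1 m and angle between each of vial, bottle's own z axis and vertical below 0.1 rad and distance of each of vial, bottle from where it was at the start of the episode below 0.01 m); the robot touches nothing.
It fails at once if the sample vial is knocked over or pushed away (angle between vial's own z axis and vertical above 0.5 rad or distance of vial from where it was at the start of the episode above 0.025 m).
It fails at once if the small bottle is knocked over or pushed away (angle between bottle's own z axis and vertical above 0.5 rad or distance of bottle from where it was at the start of the episode above 0.025 m).
It fails at once if the orange-lidded cup is pushed away (distance of specimen_a from where it was at the start of the episode above 0.025 m).
It fails at once if the white-lidded cup is pushed away (distance of cup_white from where it was at the start of the episode above 0.025 m).
It fails at once if the marker pen is pushed away (distance of marker_a from where it was at the start of the episode above 0.025 m).
It also fails if it takes over 133 s, if anything falls off the work surface, if the arm or the gripper's body presses on something with over 40 N, if the wrist force passes 120 N, or if a joint passes its speed limit or range.

## Working session

There is one attempt and no reset: what is moved stays moved. The work goes in short steps, Python scripts to look and compute and a tool call to move; the robot and the scene stay as the last step left them, time stands still between calls to the robot, and variables do not carry over. Pictures are saved under pics/ and viewed, at most 14 in all, crops included, and the job is handed in when it is done.

Besides the shell and the picture viewer there is one more tool, called after ">>>" by a JSON object that holds its "api" and its "payload", one argument or row to a line. step_arm: Moves the arm, as the interface text tells. Its arguments: {"type":"object","properties":{"moves":{"type":"array","items":{"type":"array","items":{"type":"array","items":{"type":"number"}}}},"squeeze":{"type":"number"}},"required":["moves"]}

```bash
mkdir -p pics; cat > h.py <<'E'
import numpy as np, cv2
from station import r
def shot(cam,fn=None):
    d=r.get_image(cam)
    if fn: cv2.imwrite('pics/'+fn,d['frame'][:,:,::-1])
    return d
def cloud(d):
    z=d['range_z'];K=d['K'];v,u=np.mgrid[:z.shape[0],:z.shape[1]]
    P=np.stack([(u-K[0,2])*z/K[0,0],(v-K[1,2])*z/K[1,1],z,np.ones_like(z)],-1)
    W=P@np.linalg.inv(d['world_to_cam']).T
    W[z<=0]=np.nan
    return W[...,:3]
E
python3 - <<'E'
from h import *
np.set_printoptions(suppress=True,precision=2)
s=r.sense();print(s['t'],s['tool_pos'],s['tool_rot'],s['opening'],r.grasp_offset)
for c in ('scene','top'):
    d=shot(c,c+'0.png');W=cloud(d)
    print(c,np.linalg.inv(d['world_to_cam']),d['K'][0,0])
    for t in ['shield_base','long_ridged_mid','short_ridged_mid','long_cap_mid','short_cap_mid','vial','bottle','specimen_a','cup_white','marker_a']:
        for o in r.find_in(c,t)[:3]:
            b=o['bbox'];u,v=int((b[0]+b[2])/2),int((b[1]+b[3])/2)
            print(t,round(o['confidence'],2),np.array(b).astype(int),W[v,u].round(0))
E
```

```text
0.0 [ 191.2  -620.76  221.68] [-3.14  0.    0.3 ] 0.9988508028655222 -18.700000000000003
scene [[  -0.84   -0.34    0.42 -156.52]
 [  -0.54    0.51   -0.67  981.16]
 [   0.02   -0.79   -0.61  961.1 ]
 [   0.      0.      0.      1.  ]] 439.5953178178074
shield_base 0.89 [275 236 345 288] [483.  59.   7.]
long_ridged_mid 0.83 [353 199 384 230] [ 427. -246.   47.]
short_ridged_mid 0.67 [271 286 297 318] [416. 288.  49.]
long_cap_mid 0.94 [236 303 273 346] [440. 393.  40.]
short_cap_mid 0.7 [369 194 386 207] [ 455. -366.   39.]
short_cap_mid 0.68 [332 225 349 237] [ 473. -117.   32.]
short_cap_mid 0.54 [399 198 410 215] [ 347. -392.   36.]
vial 0.53 [285 243 295 262] [531. 103.  54.]
specimen_a 0.79 [361 168 374 188] [ 557. -468.   57.]
cup_white 0.96 [186 315 213 344] [529. 506.  68.]
marker_a 0.44 [287 245 294 263] [529. 106.  52.]
top [[  -0.03   -0.99    0.1   303.96]
 [  -1.      0.03   -0.     16.01]
 [   0.     -0.1    -0.99 1477.53]
 [   0.      0.      0.      1.  ]] 519.2186561827257
shield_base 0.8 [270 204 350 260] [476.  53.   6.]
shield_base 0.31 [327 211 334 218] [518.  -
[... 198 characters left out ...]
0 235 216 256] [442. 378.  39.]
short_cap_mid 0.94 [450 226 477 242] [ 454. -375.   44.]
short_cap_mid 0.89 [375 258 397 288] [ 352. -154.   46.]
short_cap_mid 0.6 [365 218 386 239] [ 476. -132.   35.]
vial 0.6 [289 205 301 216] [527.  91.  71.]
bottle 0.61 [328 210 336 222] [516. -10.  38.]
bottle 0.21 [490 185 519 206] [ 554. -486.   66.]
specimen_a 0.88 [491 186 518 205] [ 556. -486.   74.]
specimen_a 0.35 [219 242 245 259] [426. 267.  58.]
cup_white 0.66 [141 197 167 217] [549. 477.  71.]
cup_white 0.64 [274 202 349 258] [481.  50.   8.]
cup_white 0.4 [328 210 334 222] [512.  -7.  65.]
marker_a 0.64 [408 185 448 209] [ 567. -287.   14.]
marker_a 0.54 [451 226 478 242] [ 454. -375.   44.]
```

```bash
python3 - <<'E'
import cv2
a=cv2.imread('pics/top0.png')[170:310,120:540]
cv2.imwrite('pics/topc.png',cv2.resize(a,(798,266),interpolation=cv2.INTER_CUBIC))
a=cv2.imread('pics/scene0.png')[150:360,170:430]
cv2.imwrite('pics/scenec.png',cv2.resize(a,(742,600),interpolation=cv2.INTER_CUBIC))
E
```

```text
(no output)
```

View pics/topc.png

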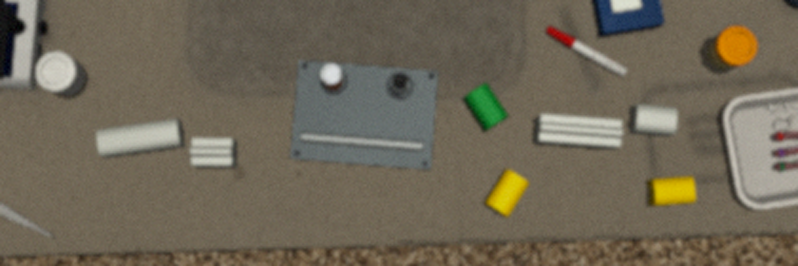

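View pics/scenec.png

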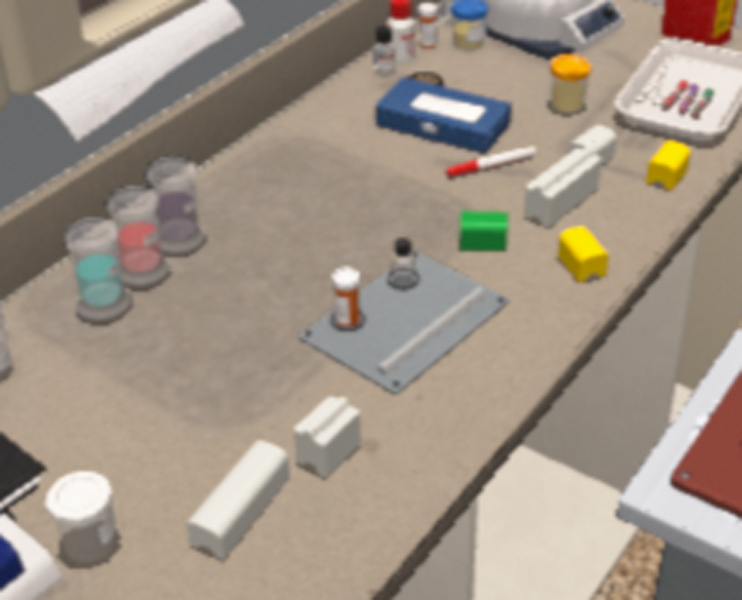

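The top view shows the vial (white cap) at the +y seat (crop 330,74) and the bottle at the -y seat (400,85). The long ridged block is at (580,131) with the white short cap at (656,120). The short ridged block is at (212,152) and the long cap at (138,137). The green and yellow blocks are decoys. Next I'll fit the rectangles.

```bash
cat >> h.py <<'E'
def fit(mask,W):
    p=W[mask][:,:2].astype(np.float32)
    c,(w,h),a=cv2.minAreaRect(p)
    if w<h: L,a=h,a+90
    else: L=w
    yaw=np.deg2rad(a)-np.pi/2   # yaw of long axis relative to world y
    yaw=(yaw+np.pi/2)%np.pi-np.pi/2
    return np.array(c),sorted((w,h)),yaw,len(p)
def white(d):
    f=d['frame'].astype(int); return (f.min(-1)>105)&(f.max(-1)-f.min(-1)<45)
B={'LR':(442,-260,40),'SR':(426,264,40),'LC':(442,378,28),'SC':(455,-375,28)}
def blocks(d,W,B=B):
    for k,(x,y,z) in B.items():
        m=(W[...,2]>z)&(W[...,2]<z+35)&(np.hypot(W[...,0]-x,W[...,1]-y)<(75 if k[0]=='L' else 48))
        if k!='SC': m&=white(d)
        n,l,st,_=cv2.connectedComponentsWithStats(m.astype(np.uint8))
        m=l==1+np.argmax(st[1:,4])
        c,s,a,n=fit(m,W);print(k,c.round(1),np.round(s,1),round(a,3),n,'zmax',np.nanpercentile(W[m][:,2],95).round(1))
def goto(x,y,z,yaw):
    s=r.sense();p=np.array(s['tool_pos']);rot=s['tool_rot']
    from scipy.spatial.transform import Rotation as Ro
    R=Ro.from_euler('xyz',rot);T=Ro.from_euler('xyz',[np.pi,0,yaw])
    print('t',round(s['t'],2),'pos',p.round(1),'rot',np.round(rot,3),'open',round(s['opening']*87,1),'grip',round(s['grip_force'],1),'F',np.round(s['ft_force'],1))
    print('-> shift cm',(R.inv().apply(np.array([x,y,z])-p)/10).round(2),'turn',(R.inv()*T).as_rotvec().round(3))
E
python3 - <<'E'
from h import *
d=shot('top');W=cloud(d)
blocks(d,W)
f=d['frame'];wh=white(d)
m=wh&(W[...,2]>7)&(W[...,2]<30)&(np.abs(W[...,0]-455)<40)&(np.abs(W[...,1]-45)<110)
c,s,a,n=fit(m,W);print('rail',c,s,a,n)
# plate: bluish grey vs brown worktop
g=f.astype(int);pm=(g[...,2]-g[...,0]>0)&(np.abs(W[...,0]-485)<130)&(np.abs(W[...,1]-45)<140)&(W[...,2]<14)
n_,l,st,_=cv2.connectedComponentsWithStats(pm.astype(np.uint8));pm=l==1+np.argmax(st[1:,4])
print('plate',fit(pm,W))
d=shot('scene');W=cloud(d);print('scene')
blocks(d,W)
goto(442,-260,150,1.57)
E
```

```text
LR [ 444.7 -265.4] [ 40.3 120.6] -0.105 627 zmax 60.4
SR [427.4 271.6] [39.  60.4] -0.029 310 zmax 60.5
LC [454.4 381.6] [ 38.8 120.1] 0.12 571 zmax 44.7
SC [ 460.  -380.2] [40.  62.9] -0.139 314 zmax 44.8
rail [454.65338135  45.83232498] [78.88936614990234, 197.36618041992188] 0.010418685658553528 370
plate (array([482.15631104,  49.68874741]), [147.80706787109375, 208.92724609375], np.float64(-0.10769716921836836), 3138)
scene
LR [ 444.2 -266.7] [ 44.  126.1] -0.108 252 zmax 61.1
SR [427.3 269.8] [42.7 65.8] 0.009 262 zmax 59.8
LC [453.1 379.1] [ 41.9 122.2] 0.104 526 zmax 42.9
SC [ 456.8 -382.1] [43.1 63.6] -0.218 100 zmax 44.5
t 1.2 pos [ 191.3 -621.2  222.5] rot [-3.142 -0.     0.299] open 86.9 grip 0.0 F [-0.4 -0.3  0.4]
-> shift cm [ 34.59 -27.14   7.26] turn [-0.    -0.    -1.271]
```

>>> {"api": "step_arm", "payload": {
  "moves": [
    [[8.7,34.7,-26.5,8,0,0,-1.166],[8.7,34.7,-26.5,8,0,0,-1.166],[8.7,34.7,-26.5,8,0,0,-1.166],[8.7,34.7,-26.5,8,0,0,-1.166],[8.7,34.7,-26.5,8,0,0,-1.166],[8.7,34.7,-26.5,8,0,0,-1.166],[8.7,34.7,-26.5,8,0,0,-1.166],[8.7,34.7,-26.5,8,0,0,-1.166]]
  ],
  "squeeze": 30
}}

```text
t: 1.87
tool_pos: [382.6, -352.6, 162.5]
tool_rot: [3.141, 0.001, 1.305]
ft_force: [0.8, -1.5, -0.1]
opening: 1.002
grip_force: 0.0
```

```bash
python3 - <<'E'
from h import *
d=shot('top','t1.png');W=cloud(d)
goto(444.5,-266,22,np.pi/2-0.106)
f=d['frame'].astype(int)
a=cv2.resize(d['frame'][195:270,260:360,::-1],(800,600),interpolation=cv2.INTER_NEAREST);cv2.imwrite('pics/base.png',a)
# rail: bright relative to plate, in a strip
g=f.min(-1);m=np.zeros(g.shape,bool);m[235:260,262:352]=g[235:260,262:352]>125
n,l,st,_=cv2.connectedComponentsWithStats(m.astype(np.uint8));m=l==1+np.argmax(st[1:,4])
v,u=np.nonzero(m);c=cv2.minAreaRect(np.c_[u,v].astype(np.float32));print(c,len(u))
# centreline per column, intersect with z=11 plane
M=np.linalg.inv(d['world_to_cam']);K=d['K']
def at(u,v,z):
    q=M[:3,:3]@np.array([(u-K[0,2])/K[0,0],(v-K[1,2])/K[1,1],1]);return M[:3,3]+q*(z-M[2,3])/q[2]
us=np.unique(u);vs=[(v[u==k]*g[v[u==k],k]).sum()/g[v[u==k],k].sum() for k in us]
P=np.array([at(a,b,12) for a,b in zip(us,vs)])
k=np.polyfit(P[:,1],P[:,0],1);print('rail yaw',-np.arctan(k[0]),'ends',P[0],P[-1],'mid',(P[0]+P[-1])/2,np.ptp(P[:,1])/np.cos(np.arctan(k[0])), np.std(P[:,0]-np.polyval(k,P[:,1])))
E
```

```text
t 1.92 pos [ 387.9 -344.4  161.2] rot [ 3.141 -0.004  1.323] open 87.0 grip 0.0 F [ 5.   7.1 -2.2]
-> shift cm [ 8.93  3.56 13.95] turn [ 0.001 -0.004 -0.141]
((310.00927734375, 243.88232421875), (64.27368927001953, 3.8564212322235107), 4.513988018035889) 239
rail yaw -0.10706743760091716 ends [450.69383451 144.41290462  12.        ] [431.54393682 -36.56963529  12.        ] mid [441.11888567  53.92163466  12.        ] 182.02485880787668 0.46918420290501955
```

View pics/base.png

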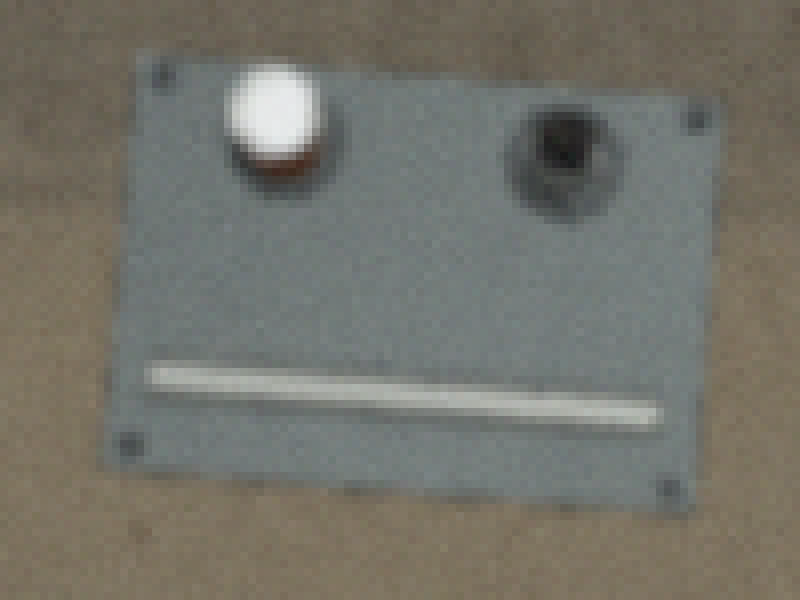

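>>> {"api": "step_arm", "payload": {
  "moves": [
    [[8.7,8.9,3.6,5,0,0,-0.141],[8.7,8.9,3.6,5,0,0,-0.141],[8.7,8.9,3.6,5,0,0,-0.141],[8.7,8.9,3.6,5,0,0,-0.141],[8.7,8.9,3.6,5,0,0,-0.141],[8.7,8.9,3.6,8,0,0,-0.141],[8.7,8.9,3.6,8,0,0,-0.141],[8.7,8.9,3.6,8,0,0,-0.141]]
  ]
}}

```text
t: 2.58
tool_pos: [438.8, -279.0, 82.1]
tool_rot: [-3.139, -0.001, 1.438]
ft_force: [1.0, 0.2, 0.7]
opening: 1.002
grip_force: 0.0
```

```bash
python3 - <<'E'
from h import *
goto(444.5,-266,22,np.pi/2-0.106)
E
```

```text
t 2.58 pos [ 438.8 -279.    82.1] rot [-3.139e+00 -1.000e-03  1.438e+00] open 87.2 grip 0.0 F [1.  0.2 0.7]
-> shift cm [1.36 0.41 6.01] turn [-0.002 -0.001 -0.027]
```

>>> {"api": "step_arm", "payload": {
  "moves": [
    [[8.7,1.3,0.5,0,0,0,-0.027],[8.7,1.3,0.5,0,0,0,-0.027],[8.7,1.3,0.5,0,0,0,-0.027],[8.7,1.3,0.5,0,0,0,-0.027]]
  ]
}}

```text
t: 2.92
tool_pos: [447.5, -266.2, 83.4]
tool_rot: [3.141, 0.001, 1.467]
ft_force: [-0.6, 0.2, -0.7]
opening: 1.001
grip_force: 0.0
```

```bash
python3 - <<'E'
from h import *
goto(444.5,-266,22,np.pi/2-0.106)
E
```

```text
t 2.92 pos [ 447.5 -266.2   83.4] rot [3.141e+00 1.000e-03 1.467e+00] open 87.1 grip 0.0 F [-0.6  0.2 -0.7]
-> shift cm [-0.01 -0.3   6.14] turn [0.001 0.001 0.002]
```

>>> {"api": "step_arm", "payload": {
  "moves": [
    [[8.7,0,-0.2,3,0,0,0],[8.7,0,-0.2,6.1,0,0,0],[8.7,0,-0.2,6.1,0,0,0],[8.7,0,-0.2,6.1,0,0,0],[3,0,-0.2,6.1,0,0,0],[3,0,-0.2,6.1,0,0,0],[3,0,-0.2,6.1,0,0,0],[3,0,-0.2,6.1,0,0,0]]
  ]
}}

```text
t: 3.58
tool_pos: [445.8, -266.3, 22.7]
tool_rot: [3.14, 0.001, 1.467]
ft_force: [0.4, 0.9, -0.8]
opening: 0.779
grip_force: 0.0
```

>>> {"api": "step_arm", "payload": {
  "moves": [
    [[3,0,0,0,0,0,0],[3,0,0,0,0,0,0],[3,0,0,0,0,0,0],[3,0,0,0,0,0,0]]
  ]
}}

```text
t: 3.92
tool_pos: [445.1, -265.8, 21.6]
tool_rot: [3.141, -0.0, 1.467]
ft_force: [2.1, -0.5, 0.2]
opening: 0.481
grip_force: 0.8
```

>>> {"api": "step_arm", "payload": {
  "moves": [
    [[3,0,0,0,0,0,0],[3,0,0,0,0,0,0],[3,0,0,-3,0,0,0],[3,0,0,-6,0,0,0],[3,0,0,-9,0,0,0],[3,0,0,-9,0,0,0],[3,0,0,-9,0,0,0]]
  ]
}}

```text
t: 4.5
tool_pos: [445.9, -266.3, 112.8]
tool_rot: [3.139, 0.001, 1.467]
ft_force: [0.9, -0.9, -2.4]
opening: 0.458
grip_force: 30.0
```

```bash
python3 - <<'E'
from h import *
goto(444.5,84.8,110,np.pi/2-0.107)
E
```

```text
t 4.5 pos [ 445.9 -266.3  112.8] rot [3.139e+00 1.000e-03 1.467e+00] open 39.9 grip 30.0 F [ 0.9 -0.9 -2.4]
-> shift cm [34.91 -3.79  0.22] turn [0.003 0.001 0.003]
```

>>> {"api": "step_arm", "payload": {
  "moves": [
    [[3,34.9,-3.8,0,0,0,0.003],[3,34.9,-3.8,0,0,0,0.003],[3,34.9,-3.8,0,0,0,0.003],[3,34.9,-3.8,0,0,0,0.003],[3,34.9,-3.8,0,0,0,0.003],[3,34.9,-3.8,0,0,0,0.003],[3,34.9,-3.8,0,0,0,0.003],[3,34.9,-3.8,0,0,0,0.003]]
  ]
}}

```text
t: 5.17
tool_pos: [442.0, 69.2, 110.2]
tool_rot: [-3.14, 0.0, 1.464]
ft_force: [0.8, -0.3, -2.3]
opening: 0.456
grip_force: 30.0
```

>>> {"api": "step_arm", "payload": {
  "moves": [
    [[3,0,0,0,0,0,0],[3,0,0,0,0,0,0],[3,0,0,0,0,0,0]]
  ]
}}

```text
t: 5.42
tool_pos: [442.7, 67.2, 110.3]
tool_rot: [-3.139, 0.0, 1.464]
ft_force: [-0.3, -1.1, -1.4]
opening: 0.459
grip_force: 30.0
```

```bash
python3 - <<'E'
from h import *
goto(444.5,84.8,50,np.pi/2-0.107)
E
```

```text
t 5.42 pos [442.7  67.2 110.3] rot [-3.139  0.     1.464] open 40.0 grip 30.0 F [-0.3 -1.1 -1.4]
-> shift cm [1.77 0.01 6.03] turn [-0.002  0.     0.001]
```

Correct and go down to just above the rail, then check with the scene camera.

>>> {"api": "step_arm", "payload": {
  "moves": [
    [[3,1.8,0,0,0,0,0],[3,1.8,0,0,0,0,0],[3,1.8,0,3,0,0,0],[3,1.8,0,6,0,0,0],[3,1.8,0,6,0,0,0],[3,1.8,0,6,0,0,0]]
  ]
}}

```text
t: 5.92
tool_pos: [443.9, 84.2, 50.4]
tool_rot: [-3.137, 0.0, 1.463]
ft_force: [-0.2, 1.4, -0.8]
opening: 0.459
grip_force: 30.0
```

```bash
python3 - <<'E'
from h import *
d=shot('scene');W=cloud(d)
cv2.imwrite('pics/s1.png',cv2.resize(d['frame'][205:305,255:375,::-1],(720,600),interpolation=cv2.INTER_CUBIC))
goto(444.5,84.8,28,np.pi/2-0.107)
E
```

```text
t 5.97 pos [445.3  84.7  51.8] rot [-3.14  -0.     1.463] open 39.5 grip 30.0 F [-0.6  0.7 -1.7]
-> shift cm [ 0.   -0.07  2.38] turn [-0.001 -0.    -0.001]
```

View pics/s1.png

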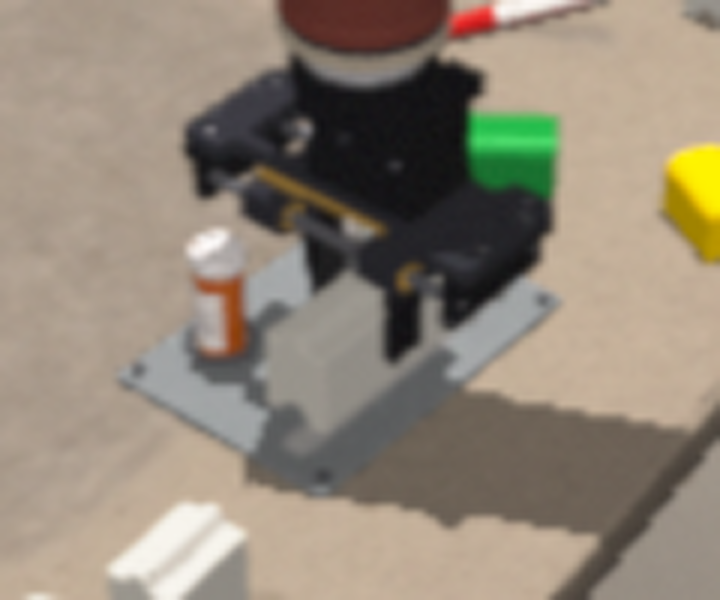

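The block hangs over the rail, with its near end at crop (300,400), clear of the vial. I'll lower it.

>>> {"api": "step_arm", "payload": {
  "moves": [
    [[3,0,0,0.5,0,0,0],[3,0,0,1.0,0,0,0],[3,0,0,1.4,0,0,0],[3,0,0,1.8,0,0,0],[3,0,0,2.1,0,0,0],[3,0,0,2.3,0,0,0],[3,0,0,2.3,0,0,0]]
  ]
}}

```text
t: 6.55
tool_pos: [445.2, 85.4, 28.1]
tool_rot: [-3.141, 0.0, 1.464]
ft_force: [-1.0, -0.9, -2.1]
opening: 0.459
grip_force: 30.0
```

>>> {"api": "step_arm", "payload": {
  "moves": [
    [[3,0,0,0.1,0,0,0],[3,0,0,0.15,0,0,0],[3,0,0,0.15,0,0,0]]
  ]
}}

```text
t: 6.8
tool_pos: [445.6, 85.5, 27.5]
tool_rot: [-3.142, 0.0, 1.464]
ft_force: [-2.3, 0.1, 7.0]
opening: 0.458
grip_force: 30.0
```

>>> {"api": "step_arm", "payload": {
  "moves": [
    [[6.6,0,0,0,0,0,0],[6.6,0,0,0,0,0,0],[6.6,0,0,0,0,0,0],[6.6,0,0,0,0,0,0],[6.6,0,0,-3,0,0,0],[6.6,0,0,-6,0,0,0],[6.6,0,0,-9,0,0,0],[6.6,0,0,-9,0,0,0]]
  ]
}}

```text
t: 7.47
tool_pos: [448.6, 86.4, 122.1]
tool_rot: [3.134, -0.001, 1.464]
ft_force: [1.0, -0.7, -0.4]
opening: 0.754
grip_force: 0.0
```

```bash
python3 - <<'E'
from h import *
d=shot('top');W=cloud(d)
blocks(d,W,{'LC':B['LC'],'SR':B['SR']})
goto(427.4,271,110,np.pi/2-0.02)
E
```

```text
LC [453.8 381.5] [ 39.1 122.8] 0.122 585 zmax 44.9
SR [427.4 271.1] [39.3 60.7] -0.032 317 zmax 60.8
t 7.52 pos [447.6  85.8 119.7] rot [ 3.136 -0.     1.463] open 66.0 grip 0.0 F [-0.5 -0.7  0.6]
-> shift cm [18.2  -4.    0.96] turn [ 0.006 -0.    -0.087]
```

>>> {"api": "step_arm", "payload": {
  "moves": [
    [[8.7,18.2,-4,1,0,0,-0.077],[8.7,18.2,-4,1,0,0,-0.077],[8.7,18.2,-4,1,0,0,-0.077],[8.7,18.2,-4,1,0,0,-0.077],[8.7,18.2,-4,1,0,0,-0.077],[8.7,18.2,-4,1,0,0,-0.077],[8.7,18.2,-4,1,0,0,-0.077],[8.7,18.2,-4,1,0,0,-0.077]]
  ]
}}

```text
t: 8.18
tool_pos: [424.9, 269.7, 106.0]
tool_rot: [-3.14, 0.001, 1.541]
ft_force: [1.5, -0.5, -0.3]
opening: 0.997
grip_force: 0.0
```

```bash
python3 - <<'E'
from h import *
goto(427.4,271.2,22,np.pi/2-0.03)
d=shot('top');W=cloud(d)
blocks(d,W,{'LR':(444.5,85,45)})
E
```

```text
t 8.18 pos [424.9 269.7 106. ] rot [-3.140e+00  1.000e-03  1.541e+00] open 86.7 grip 0.0 F [ 1.5 -0.5 -0.3]
-> shift cm [0.16 0.26 8.4 ] turn [-0.001  0.001 -0.   ]
LR [443.7  85.7] [ 40.4 119.9] -0.103 643 zmax 66.4
```

>>> {"api": "step_arm", "payload": {
  "moves": [
    [[8.7,0.2,0.2,3,0,0,0],[8.7,0.2,0.2,6,0,0,0],[8.7,0.2,0.2,8.4,0,0,0],[8.7,0.2,0.2,8.4,0,0,0],[8.7,0.2,0.2,8.4,0,0,0],[3,0.2,0.2,8.4,0,0,0],[3,0.2,0.2,8.4,0,0,0],[3,0.2,0.2,8.4,0,0,0]]
  ]
}}

```text
t: 8.9
tool_pos: [428.3, 272.9, 24.5]
tool_rot: [3.139, -0.001, 1.54]
ft_force: [0.6, -0.7, -0.2]
opening: 0.849
grip_force: 0.0
```

>>> {"api": "step_arm", "payload": {
  "moves": [
    [[3,0,0,0,0,0,0],[3,0,0,0,0,0,0],[3,0,0,0,0,0,0],[3,0,0,0,0,0,0],[3,0,0,0,0,0,0],[3,0,0,0,0,0,0]]
  ]
}}

```text
t: 9.4
tool_pos: [427.4, 272.7, 23.1]
tool_rot: [3.141, -0.0, 1.541]
ft_force: [1.3, -0.1, 0.5]
opening: 0.46
grip_force: 30.0
```

```bash
python3 - <<'E'
from h import *
goto(441.2-.1068*60.5,54-.9943*60.5,130,np.pi/2-0.107)
E
```

```text
t 9.4 pos [427.4 272.7  23.1] rot [ 3.141 -0.     1.541] open 40.0 grip 30.0 F [ 1.3 -0.1  0.5]
-> shift cm [-27.85   1.58 -10.69] turn [ 0.    -0.     0.077]
```

>>> {"api": "step_arm", "payload": {
  "moves": [
    [[3,0,0,-4,0,0,0],[3,0,0,-8,0,0,0],[3,0,0,-10.7,0,0,0],[3,-4,0.2,-10.7,0,0,0.077],[3,-8,0.4,-10.7,0,0,0.077],[3,-12,0.7,-10.7,0,0,0.077],[3,-16,0.9,-10.7,0,0,0.077],[3,-20,1.1,-10.7,0,0,0.077]]
  ]
}}

```text
t: 10.07
tool_pos: [431.7, 70.5, 130.1]
tool_rot: [3.141, 0.0, 1.464]
ft_force: [1.3, -0.8, -2.0]
opening: 0.456
grip_force: 30.0
```

>>> {"api": "step_arm", "payload": {
  "moves": [
    [[3,-4,0.4,0,0,0,0],[3,-7,0.8,0,0,0,0],[3,-7,0.8,0,0,0,0],[3,-7,0.8,0,0,0,0],[3,-7,0.8,0,0,0,0]]
  ]
}}

```text
t: 10.48
tool_pos: [432.6, 2.5, 129.9]
tool_rot: [-3.141, -0.0, 1.464]
ft_force: [0.4, 1.0, 0.7]
opening: 0.461
grip_force: 30.0
```

```bash
python3 - <<'E'
from h import *
goto(441.2-.1068*60.5,55.5-.9943*60.5,50,np.pi/2-0.107)
E
```

```text
t 10.48 pos [432.6   2.5 129.9] rot [-3.141 -0.     1.464] open 40.1 grip 30.0 F [0.4 1.  0.7]
-> shift cm [-0.69  0.3   7.99] turn [-0. -0.  0.]
```

>>> {"api": "step_arm", "payload": {
  "moves": [
    [[3,-1.1,0.3,0,0,0,0],[3,-1.1,0.3,0,0,0,0],[3,-1.1,0.3,3,0,0,0],[3,-1.1,0.3,6,0,0,0],[3,-1.1,0.3,8,0,0,0],[3,-1.1,0.3,8,0,0,0],[3,-1.1,0.3,8,0,0,0]]
  ]
}}

```text
t: 11.07
tool_pos: [433.8, -8.6, 49.7]
tool_rot: [-3.139, -0.001, 1.465]
ft_force: [0.0, -0.5, -0.9]
opening: 0.459
grip_force: 30.0
```

>>> {"api": "step_arm", "payload": {
  "moves": [
    [[3,0,0,0.5,0,0,0],[3,0,0,1.0,0,0,0],[3,0,0,1.4,0,0,0],[3,0,0,1.8,0,0,0],[3,0,0,2.0,0,0,0],[3,0,0,2.05,0,0,0],[3,0,0,2.05,0,0,0]]
  ]
}}

```text
t: 11.65
tool_pos: [434.4, -9.4, 29.4]
tool_rot: [-3.141, -0.0, 1.464]
ft_force: [-0.5, -0.7, -0.6]
opening: 0.46
grip_force: 30.0
```

>>> {"api": "step_arm", "payload": {
  "moves": [
    [[3,0.2,0,0,0,0,0],[3,0.4,0,0,0,0,0],[3,0.5,0,0,0,0,0],[3,0.5,0,0.1,0,0,0],[3,0.5,0,0.15,0,0,0],[3,0.5,0,0.15,0,0,0]]
  ]
}}

```text
t: 12.15
tool_pos: [435.4, -3.9, 29.0]
tool_rot: [3.141, 0.0, 1.464]
ft_force: [-6.2, 1.8, 17.2]
opening: 0.459
grip_force: 30.0
```

>>> {"api": "step_arm", "payload": {
  "moves": [
    [[6.6,0,0,0,0,0,0],[6.6,0,0,0,0,0,0],[6.6,0,0,0,0,0,0],[6.6,0,0,0,0,0,0],[6.6,0,0,-3,0,0,0],[6.6,0,0,-7,0,0,0],[6.6,0,0,-10,0,0,0],[6.6,0,0,-10,0,0,0]]
  ]
}}

```text
t: 12.82
tool_pos: [438.3, -4.2, 133.5]
tool_rot: [3.133, 0.0, 1.464]
ft_force: [1.9, 1.0, 0.8]
opening: 0.755
grip_force: 0.0
```

>>> {"api": "step_arm", "payload": {
  "moves": [
    [[8.7,0,0,0,0,0,0],[8.7,-4,-0.6,0,0,0,0],[8.7,-8,-1.2,0,0,0,0],[8.7,-12,-1.8,0,0,0,0],[8.7,-16,-2.4,0,0,0,0],[8.7,-20,-3,0,0,0,0],[8.7,-24,-3.6,0,0,0,0],[8.7,-28,-4.2,0,0,0,0]]
  ]
}}

```text
t: 13.48
tool_pos: [361.6, -279.7, 126.7]
tool_rot: [-3.14, -0.001, 1.464]
ft_force: [1.3, -0.2, 0.1]
opening: 0.999
grip_force: 0.0
```

```bash
python3 - <<'E'
from h import *
for c in ('top','scene'):
    d=shot(c);W=cloud(d);print(c)
    if c=='scene': cv2.imwrite('pics/s2.png',cv2.resize(d['frame'][195:300,260:386,::-1],(720,600),interpolation=cv2.INTER_CUBIC))
    g=d['frame'].astype(int)
    m=white(d)&(W[...,2]>45)&(W[...,2]<75)&(abs(W[...,0]-441-(W[...,1]-54)*.107)<30)&(abs(W[...,1]-54)<110)
    print(fit(m,W))
    blocks(d,W,{'SC':B['SC'],'LC':B['LC']})
goto(459,-380.5,110,np.pi/2-0.15)
E
```

```text
top
(array([440.26815796,  55.38527679]), [40.59491729736328, 181.34051513671875], np.float64(-0.11230856580389492), 959)
SC [ 478.6 -368.2] [ 5.5 32.8] -0.126 21 zmax 39.9
LC [453.7 381.3] [ 39.5 121.2] 0.112 593 zmax 44.7
scene
(array([439.07962036,  53.87726212]), [44.702022552490234, 185.7415313720703], np.float64(-0.11737736030664281), 554)
SC [ 458.1 -380.9] [39.9 69.4] -0.122 112 zmax 44.4
LC [451.8 379. ] [ 41.4 125. ] 0.121 530 zmax 43.2
t 13.58 pos [ 359.9 -283.8  126.4] rot [-3.139  0.     1.456] open 87.0 grip 0.0 F [ 0.1 -0.3 -1. ]
-> shift cm [-8.47 10.96  1.62] turn [-0.002  0.     0.035]
```

View pics/s2.png

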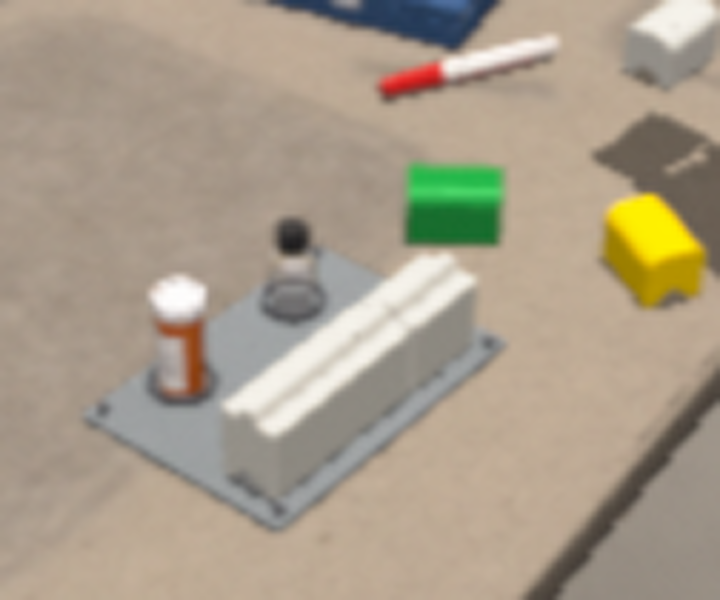

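The lower course is seated and closed up, with the joint at crop (400,320) and the vial and bottle undisturbed. Next is the white short cap.

>>> {"api": "step_arm", "payload": {
  "moves": [
    [[8.7,-2.8,3.6,1,0,0,0.02],[8.7,-5.6,7.2,2,0,0,0.02],[8.7,-8.5,11,3,0,0,0.02],[8.7,-8.5,11,5,0,0,0.02],[8.7,-8.5,11,5,0,0,0.02],[8.7,-8.5,11,5,0,0,0.02],[8.7,-8.5,11,5,0,0,0.02]]
  ]
}}

```text
t: 14.17
tool_pos: [463.0, -373.4, 77.2]
tool_rot: [-3.14, -0.001, 1.444]
ft_force: [-0.9, -0.2, 0.1]
opening: 1.002
grip_force: 0.0
```

```bash
python3 - <<'E'
from h import *
goto(459.5,-380.5,7,np.pi/2-0.135)
E
```

```text
t 14.17 pos [ 463.  -373.4   77.2] rot [-3.140e+00 -1.000e-03  1.444e+00] open 87.2 grip 0.0 F [-0.9 -0.2  0.1]
-> shift cm [-0.76 -0.24  7.01] turn [-0.002 -0.001  0.008]
```

>>> {"api": "step_arm", "payload": {
  "moves": [
    [[8.7,-0.8,-0.2,2,0,0,0.008],[8.7,-0.8,-0.2,4.5,0,0,0.008],[8.7,-0.8,-0.2,6.8,0,0,0.008],[8.7,-0.8,-0.2,6.9,0,0,0.008],[8.7,-0.8,-0.2,6.9,0,0,0.008],[3,-0.8,-0.2,6.9,0,0,0.008],[3,-0.8,-0.2,6.9,0,0,0.008],[3,-0.8,-0.2,6.9,0,0,0.008]]
  ]
}}

```text
t: 14.83
tool_pos: [461.5, -382.8, 10.8]
tool_rot: [3.139, 0.001, 1.436]
ft_force: [0.5, 0.1, -0.1]
opening: 0.853
grip_force: 0.0
```

>>> {"api": "step_arm", "payload": {
  "moves": [
    [[3,0,0,0,0,0,0],[3,0,0,0,0,0,0],[3,0,0,0,0,0,0],[3,0,0,0,0,0,0],[3,0,0,0,0,0,0],[3,0,0,0,0,0,0]]
  ]
}}

```text
t: 15.33
tool_pos: [460.7, -382.3, 9.0]
tool_rot: [-3.142, -0.0, 1.436]
ft_force: [-0.6, -0.3, 1.2]
opening: 0.455
grip_force: 30.0
```

```bash
python3 - <<'E'
from h import *
goto(441.2+.1068*61,54+.9943*61,150,np.pi/2-0.11)
E
```

```text
t 15.33 pos [ 460.7 -382.3    9. ] rot [-3.142 -0.     1.436] open 39.5 grip 30.0 F [-0.6 -0.3  1.2]
-> shift cm [ 49.06  -7.97 -14.1 ] turn [-0.    -0.    -0.025]
```

>>> {"api": "step_arm", "payload": {
  "moves": [
    [[3,0,0,-4,0,0,0],[3,0,0,-8,0,0,0],[3,0,0,-12,0,0,0],[3,2,-0.3,-14,0,0,-0.025],[3,6,-1,-14,0,0,-0.025],[3,10,-1.6,-14,0,0,-0.025],[3,14,-2.3,-14,0,0,-0.025],[3,18,-2.9,-14,0,0,-0.025]]
  ]
}}

```text
t: 16.0
tool_pos: [455.5, -198.3, 148.9]
tool_rot: [-3.141, 0.0, 1.46]
ft_force: [1.1, -0.7, -2.0]
opening: 0.454
grip_force: 30.0
```

>>> {"api": "step_arm", "payload": {
  "moves": [
    [[3,4,-0.5,0,0,0,0],[3,8,-1,0,0,0,0],[3,12,-1.5,0,0,0,0],[3,16,-2,0,0,0,0],[3,20,-2.6,0,0,0,0],[3,24,-3.2,0,0,0,0],[3,28,-3.8,0,0,0,0],[3,31,-4.2,0,0,0,0]]
  ]
}}

```text
t: 16.67
tool_pos: [447.6, 116.2, 149.3]
tool_rot: [3.141, -0.0, 1.463]
ft_force: [1.0, 0.6, -1.1]
opening: 0.458
grip_force: 30.0
```

>>> {"api": "step_arm", "payload": {
  "moves": [
    [[3,0,0,0,0,0,0],[3,0,0,0,0,0,0],[3,0,0,0,0,0,0]]
  ]
}}

```text
t: 16.92
tool_pos: [448.3, 112.2, 148.8]
tool_rot: [-3.141, 0.001, 1.461]
ft_force: [0.5, -0.3, -1.4]
opening: 0.458
grip_force: 30.0
```

```bash
python3 - <<'E'
from h import *
goto(441.2+.1068*61,52.2+.9943*61,85,np.pi/2-0.11)
E
```

```text
t 16.92 pos [448.3 112.2 148.8] rot [-3.141e+00  1.000e-03  1.461e+00] open 39.8 grip 30.0 F [ 0.5 -0.3 -1.4]
-> shift cm [ 0.06 -0.06  6.38] turn [-0.     0.001  0.   ]
```

>>> {"api": "step_arm", "payload": {
  "moves": [
    [[3,0.1,0,3,0,0,0],[3,0.1,0,6,0,0,0],[3,0.1,0,6.8,0,0,0],[3,0.1,0,7.2,0,0,0],[3,0.1,0,7.6,0,0,0],[3,0.1,0,8.0,0,0,0],[3,0.1,0,8.25,0,0,0],[3,0.1,0,8.25,0,0,0]]
  ]
}}

```text
t: 17.58
tool_pos: [448.9, 113.7, 66.8]
tool_rot: [3.141, -0.0, 1.461]
ft_force: [0.7, -0.3, -1.1]
opening: 0.459
grip_force: 30.0
```

>>> {"api": "step_arm", "payload": {
  "moves": [
    [[3,0,0,0.1,0,0,0],[3,0,0,0.15,0,0,0],[3,0,0,0.15,0,0,0]]
  ]
}}

```text
t: 17.83
tool_pos: [448.7, 113.8, 65.2]
tool_rot: [3.141, -0.0, 1.461]
ft_force: [0.6, 0.7, -1.9]
opening: 0.46
grip_force: 30.0
```

>>> {"api": "step_arm", "payload": {
  "moves": [
    [[3,0,0,0.05,0,0,0],[3,0,0,0.1,0,0,0],[3,0,0,0.1,0,0,0]]
  ]
}}

```text
t: 18.08
tool_pos: [448.8, 113.8, 64.9]
tool_rot: [3.141, 0.0, 1.461]
ft_force: [-4.2, -1.5, 10.6]
opening: 0.459
grip_force: 30.0
```

>>> {"api": "step_arm", "payload": {
  "moves": [
    [[6.6,0,0,0,0,0,0],[6.6,0,0,0,0,0,0],[6.6,0,0,0,0,0,0],[6.6,0,0,0,0,0,0],[6.6,0,0,-3,0,0,0],[6.6,0,0,-6,0,0,0],[6.6,0,0,-7,0,0,0],[6.6,0,0,-7,0,0,0]]
  ]
}}

```text
t: 18.75
tool_pos: [450.4, 114.2, 136.6]
tool_rot: [3.137, -0.001, 1.461]
ft_force: [0.1, 0.4, 0.5]
opening: 0.751
grip_force: 0.0
```

>>> {"api": "step_arm", "payload": {
  "moves": [
    [[8.7,3,-0.3,0,0,0,-0.05],[8.7,7,-0.7,0,0,0,-0.1],[8.7,11,-1.1,0,0,0,-0.15],[8.7,15,-1.5,0,0,0,-0.2],[8.7,19,-1.9,0,0,0,-0.229],[8.7,23,-2.3,0,0,0,-0.229],[8.7,26.6,-2.5,0,0,0,-0.229],[8.7,26.6,-2.5,0,0,0,-0.229]]
  ]
}}

```text
t: 19.42
tool_pos: [449.7, 388.5, 132.7]
tool_rot: [-3.139, -0.005, 1.697]
ft_force: [-1.2, -0.2, 0.5]
opening: 0.996
grip_force: 0.0
```

```bash
python3 - <<'E'
from h import *
goto(453.4,380.8,7,np.pi/2+0.116)
d=shot('top');W=cloud(d)
m=(W[...,2]>88)&(W[...,2]<110)&(np.hypot(W[...,0]-448,W[...,1]-114)<60)
print(fit(m,W),np.nanpercentile(W[m][:,2],50))
E
```

```text
t 19.42 pos [449.7 388.5 132.7] rot [-3.139 -0.005  1.697] open 86.7 grip 0.0 F [-1.2 -0.2  0.5]
-> shift cm [-0.87  0.3  12.56] turn [-0.002 -0.005  0.011]
(array([447.03384399, 115.38800049]), [39.837589263916016, 60.25070571899414], np.float64(-0.11479742300062856), 319) 95.21717071500962
```

>>> {"api": "step_arm", "payload": {
  "moves": [
    [[8.7,-0.4,0.2,3,0,0,0.005],[8.7,-0.4,0.2,6,0,0,0.005],[8.7,-0.4,0.2,6,0,0,0.005],[8.7,-0.4,0.2,6,0,0,0.005]]
  ]
}}

```text
t: 19.8
tool_pos: [454.5, 375.3, 72.4]
tool_rot: [-3.138, 0.002, 1.684]
ft_force: [0.9, 1.1, 0.5]
opening: 0.999
grip_force: 0.0
```

```bash
python3 - <<'E'
from h import *
goto(453.4,380.8,8,np.pi/2+0.116)
E
```

```text
t 19.8 pos [454.5 375.3  72.4] rot [-3.138e+00  2.000e-03  1.684e+00] open 86.9 grip 0.0 F [0.9 1.1 0.5]
-> shift cm [ 0.57 -0.03  6.44] turn [-0.004  0.002 -0.003]
```

>>> {"api": "step_arm", "payload": {
  "moves": [
    [[8.7,0.5,0,2.5,0,0,-0.003],[8.7,0.5,0,5,0,0,-0.003],[8.7,0.5,0,6.4,0,0,-0.003],[8.7,0.5,0,6.4,0,0,-0.003],[8.7,0.5,0,6.4,0,0,-0.003],[3,0.5,0,6.4,0,0,-0.003],[3,0.5,0,6.4,0,0,-0.003],[3,0.5,0,6.4,0,0,-0.003]]
  ]
}}

```text
t: 20.47
tool_pos: [455.5, 382.6, 11.4]
tool_rot: [3.14, -0.001, 1.688]
ft_force: [-0.5, -0.0, 0.5]
opening: 0.853
grip_force: 0.0
```

>>> {"api": "step_arm", "payload": {
  "moves": [
    [[3,0,0,0,0,0,0],[3,0,0,0,0,0,0],[3,0,0,0,0,0,0],[3,0,0,0,0,0,0],[3,0,0,0,0,0,0],[3,0,0,0,0,0,0]]
  ]
}}

```text
t: 20.97
tool_pos: [454.8, 382.1, 10.0]
tool_rot: [-3.142, 0.0, 1.688]
ft_force: [-0.9, 0.5, -0.7]
opening: 0.456
grip_force: 30.1
```

```bash
python3 - <<'E'
from h import *
goto(441.2-.1068*36,54-.9943*36,160,np.pi/2-0.11)
d=shot('scene');W=cloud(d);blocks(d,W,{'LC':B['LC']})
E
```

```text
t 20.97 pos [454.8 382.1  10. ] rot [-3.142  0.     1.688] open 39.6 grip 30.1 F [-0.9  0.5 -0.7]
-> shift cm [-35.94  -5.98 -15.  ] turn [-0.     0.     0.227]
LC [448.5 408.5] [39.1 63.9] 0.092 263 zmax 43.1
```

>>> {"api": "step_arm", "payload": {
  "moves": [
    [[3,0,0,-4,0,0,0],[3,0,0,-8,0,0,0],[3,0,0,-12,0,0,0],[3,-1,-0.2,-15,0,0,0.05],[3,-5,-0.8,-15,0,0,0.1],[3,-9,-1.5,-15,0,0,0.15],[3,-13,-2.2,-15,0,0,0.2],[3,-17,-2.8,-15,0,0,0.227]]
  ]
}}

```text
t: 21.68
tool_pos: [446.1, 208.3, 159.8]
tool_rot: [-3.142, 0.0, 1.458]
ft_force: [1.7, 0.3, -1.7]
opening: 0.46
grip_force: 30.1
```

```bash
python3 - <<'E'
from h import *
goto(441.2-.1068*36,55-.9943*36,160,np.pi/2-0.11)
E
```

```text
t 21.68 pos [446.1 208.3 159.8] rot [-3.142  0.     1.458] open 40.0 grip 30.1 F [ 1.7  0.3 -1.7]
-> shift cm [-18.89   1.26  -0.02] turn [-0.     0.    -0.002]
```

>>> {"api": "step_arm", "payload": {
  "moves": [
    [[3,-4,0.3,0,0,0,0],[3,-8,0.5,0,0,0,0],[3,-12,0.8,0,0,0,0],[3,-16,1.1,0,0,0,0],[3,-18.9,1.3,0,0,0,0],[3,-18.9,1.3,0,0,0,0],[3,-18.9,1.3,0,0,0,0],[3,-18.9,1.3,0,0,0,0]]
  ]
}}

```text
t: 22.35
tool_pos: [438.9, 21.3, 160.0]
tool_rot: [-3.142, -0.0, 1.461]
ft_force: [-0.2, 0.4, -1.7]
opening: 0.453
grip_force: 30.1
```

```bash
python3 - <<'E'
from h import *
goto(441.2-.1068*36,55-.9943*36,75,np.pi/2-0.11)
E
```

```text
t 22.35 pos [438.9  21.3 160. ] rot [-3.142 -0.     1.461] open 39.4 grip 30.1 F [-0.2  0.4 -1.7]
-> shift cm [-0.23 -0.13  8.5 ] turn [-0. -0.  0.]
```

>>> {"api": "step_arm", "payload": {
  "moves": [
    [[3,-0.2,0,3,0,0,0],[3,-0.2,0,6,0,0,0],[3,-0.2,0,7.6,0,0,0],[3,-0.2,0,8,0,0,0],[3,-0.2,0,8.5,0,0,0],[3,-0.2,0,9.0,0,0,0],[3,-0.2,0,9.3,0,0,0],[3,-0.2,0,9.3,0,0,0]]
  ]
}}

```text
t: 23.02
tool_pos: [439.1, 19.0, 67.2]
tool_rot: [3.141, -0.0, 1.461]
ft_force: [-0.2, -0.1, -1.4]
opening: 0.459
grip_force: 30.1
```

>>> {"api": "step_arm", "payload": {
  "moves": [
    [[3,0.15,0,0,0,0,0],[3,0.3,0,0,0,0,0],[3,0.45,0,0,0,0,0],[3,0.45,0,0,0,0,0],[3,0.45,0,0,0,0,0]]
  ]
}}

```text
t: 23.43
tool_pos: [439.4, 23.3, 67.2]
tool_rot: [3.141, 0.0, 1.461]
ft_force: [0.7, -0.4, -1.2]
opening: 0.455
grip_force: 30.1
```

>>> {"api": "step_arm", "payload": {
  "moves": [
    [[3,0,0,0.1,0,0,0],[3,0,0,0.15,0,0,0],[3,0,0,0.2,0,0,0],[3,0,0,0.2,0,0,0]]
  ]
}}

```text
t: 23.77
tool_pos: [439.5, 23.2, 65.9]
tool_rot: [3.141, 0.001, 1.461]
ft_force: [-5.6, -0.4, 13.9]
opening: 0.456
grip_force: 30.0
```

Seated. Release, lift clear and back away for a check.

>>> {"api": "step_arm", "payload": {
  "moves": [
    [[6.6,0,0,0,0,0,0],[6.6,0,0,0,0,0,0],[6.6,0,0,0,0,0,0],[6.6,0,0,0,0,0,0],[6.6,0,0,-3,0,0,0],[6.6,0,0,-6,0,0,0],[6.6,0,0,-10,0,0,0],[6.6,0,0,-10,0,0,0]]
  ]
}}

```text
t: 24.43
tool_pos: [442.7, 23.8, 171.4]
tool_rot: [3.133, -0.001, 1.461]
ft_force: [2.3, 0.4, 0.3]
opening: 0.753
grip_force: 0.0
```

>>> {"api": "step_arm", "payload": {
  "moves": [
    [[6.6,-4,0,0,0,0,0],[6.6,-8,0,0,0,0,0],[6.6,-12,0,0,0,0,0],[6.6,-16,0,0,0,0,0],[6.6,-20,0,0,0,0,0],[6.6,-24,0,0,0,0,0],[6.6,-24,0,0,0,0,0],[6.6,-24,0,0,0,0,0]]
  ]
}}

```text
t: 25.1
tool_pos: [412.2, -217.4, 164.6]
tool_rot: [-3.141, -0.0, 1.456]
ft_force: [-0.3, 0.0, -0.2]
opening: 0.76
grip_force: 0.0
```

```bash
python3 - <<'E'
from h import *
for c in ('top','scene'):
    d=shot(c);W=cloud(d)
    if c=='scene': cv2.imwrite('pics/s3.png',cv2.resize(d['frame'][195:300,260:386,::-1],(720,600),interpolation=cv2.INTER_CUBIC))
    m=white(d)&(W[...,2]>85)&(W[...,2]<110)&(abs(W[...,0]-441-(W[...,1]-54)*.107)<30)&(abs(W[...,1]-54)<110)
    q=W[m];s=(q[:,0]-441.2)*.107+(q[:,1]-54)*.994
    print(c,fit(m,W),'ends',s.min(),s.max(),[np.median(q[(s>a)&(s<a+40),2]).round(1) for a in (-85,-40,40)])
print(r.sense()['t'],r.sense()['tool_pos'])
E
```

```text
top (array([441.25906372,  54.31062317]), [39.43120574951172, 183.55404663085938], np.float64(-0.10404930431523218), 953) ends -91.45737398670786 92.07336841048509 [np.float64(94.6), np.float64(95.6), np.float64(95.3)]
scene (array([439.81008911,  53.88651276]), [43.21626663208008, 186.6956024169922], np.float64(-0.1085926571349074), 515) ends -93.60647332907823 93.04819771069307 [np.float64(96.3), np.float64(96.3), np.float64(95.9)]
25.2 [ 413.05855876 -214.64135209  164.80458368]
```

View pics/s3.png

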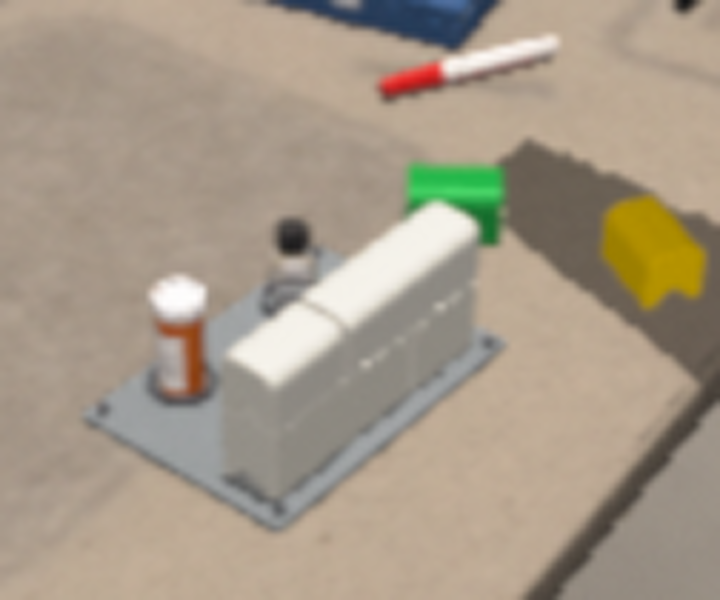

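The top view puts the upper course level with the rail ends. Cap tops are about 96 mm up, as expected, with the cap joint at crop (330,315) offset from the lower joint at (405,365). The vial and bottle have not moved.

```bash
python3 -c "
from station import r
print(r.sense()['joint_velocities']); print(r.hand_in())"
```

```text
[-0.01362899 -0.00880797 -0.01641269  0.00472184 -0.00045451  0.00072559
  0.00137583]
the job is handed in; nothing more can be done
None
```

I built the two-course shield and handed it in at about 25 s; the hand-in returned no verdict. In the last images both courses were seated and level with the rail ends within about 2 mm, with small gaps and staggered joints, and the vial and bottle looked undisturbed.

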